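# Guard on, third division, hold for the cut

### The job

Get the cheese wedge divider ready to cut the next wedge: take the blue hook-on guard off its drying stand and hang it over the middle of the divider's guard rail, panel on the robot's side, and let go of it. Then grip the black bar knob of the dividing dial and turn it clockwise (seen from above) exactly three clicks, one wedge, on from the stop where it stands now. Finish while still gripping the knob at that third stop, so that the cheese cannot creep under the wire; leave the brush, the cheese brick and the bottle alone.

Things in the scene. Friction and masses are not known exactly. Their poses are not given: they have to be found in the camera images.
- guard: Loose hook-on guard, 0.35 kg, hung on the stand: inverted U, 24 mm wide inside, 200 mm long (y). Clear blue panel on the -x side reaches 113 mm below the origin, steel lip on the +x side 34 mm. Origin: middle of the U's inner ceiling (rests on the rail); z up, x from panel to lip. On top a blue grip block 14 mm thick (x), 80 mm long (y), from 4 to 50 mm above the origin.
- guard_grip (a point): Middle of the guard's grip block, 30 mm above the guard's origin; pinch it across its 14 mm thickness (guard x).
- guard_foot (a point): Middle of the lower edge of the guard's panel, 113 mm below the guard's origin.
- stand: Fixed drying stand: foot plate 150 x 190 x 12 mm, two 16 mm square posts, 120 mm apart, carrying a 16 mm square rail 260 mm long along its y, top face 140 mm above the table. Origin on the table below the rail's middle.
- divider: Fixed machine: steel base 320 mm (x) by 440 mm (y), 30 mm high; origin at the centre of its underside, x pointing away from the robot at yaw 0. Turntable (200 mm across, carrying a cheese of 156 mm, top 122 mm up) centred at (+35, -60) mm; the raised wire arm stands behind it, from x = +100 mm back, 360 mm high.
- rail_mid (a point): Middle of the top face of the divider's guard rail, 200 mm above the table, at (-105, -60) mm in the divider's frame, same axes. A 16 mm square bar 260 mm long along y, on two 16 mm posts 60 mm either side of the middle; the guard goes over rail and posts alike. Properly hung, the guard's origin lies at this point.
- dial_grip (a point): On the dial's vertical axis, 175 mm above the table, at (-60, +160) mm in the divider's frame: where to grip the black bar knob, 16 mm thick, 62 mm long, from 150 to 192 mm up; pinch it across its thickness. The point turns with it: x lies along the bar, white line on the -x half. Below are a 16-point star wheel 92 mm across and, on the machine's +x side, a spring plunger, both under 153 mm.
- dial (a joint): Dial angle (rad), growing clockwise seen from above; 0 when the bar lies along the divider's x. Stops with a click every 0.3927 rad (16 to the turn), at whole multiples of it; starts at stop 0, 1 or 2 and cannot be turned below 0. A click takes about 0.2 N m; past the crest the dial pulls itself to the next stop, and it stays at a stop when let go.
- table_mark (a point): Red mark near the turntable's rim, 95 mm from its axis. A belt turns the table the same way as the dial by two thirds of the dial's angle: 15 degrees a click.
- brush: Loose scrubbing brush, 130 x 55 x 45 mm, origin at the centre of its underside. Leave alone.
- brick: Loose cheese brick, 140 x 90 x 70 mm, origin at the centre of its underside. Leave alone.
- cleaner: Loose white bottle with a blue cap, 64 mm across, 150 mm tall, origin at the centre of its underside. Leave alone.
Mind the look-alikes: they are no part of the job. Of the things that look like the guard, the largest one is meant.

How it is judged:
By the outcome, as a careful person would: the job done as asked, in the order asked, and still so for the second after the job is handed in, while the arm keeps its last pose, push and grip.
It also fails if it takes over 58 s, if anything falls off the work surface, if the arm or the gripper's body presses on something with over 40 N, if the wrist force passes 120 N, or if a joint passes its speed limit or range.

### The arm

A 6-joint arm with a two-finger parallel gripper is mounted at the origin on the work surface. World frame = base frame: x ahead of the robot, y to its left, z up, the work surface at z = 0. Lengths are in m, angles in rad, forces in N, time in s.
With the tool pointing down it reaches from about 0.25 to 0.725 m from the base axis. Payload 4 kg.
Tool frame: the origin (TCP) lies on the centre line of the jaws, within the pads' length; the fingertips stand 25 mm ahead of it and the grasp point (between the pads) lies 6 mm ahead of it; z points along the fingers, x is the direction in which the jaws open and shut, and the axes are right-handed (so a half turn about z gives the same grasp; the last joint's range is limited). The gripper opens to 85 mm and grips with 20 to 120 N. Pads are 22 mm wide; open, the fingers measure 114 mm over their backs; the gripper's body (76 mm by 85 mm) begins 54 mm behind the grasp point. The pads swing forward as they close: fully open they stand 13 mm farther back than shut.
Start: joints at [-1.214, 0.241, 0.005, 1.335, 0, 1.571], TCP at [0.175, -0.469, 0.256] pointing down, gripper open.
Joint ranges: [-2.72, 2.72], [-1.05, 1.87], [-1.09, 1.28], [-1.99, 2.15], [-1.42, 1.44], [-3.14, 3.14]. Speed limits (rad/s): [2.79, 2.79, 3.14, 3.14, 3.14, 3.14].

### API

Orientations are given as a unit quaternion [x, y, z, w].
In Python, from workcell import bot, imaging, order gives the robot as it stands.
- The arm moves only by the tool carry_out, never from a script. Its argument "moves" is a list of rows, each a list of 5 numbers: the shift along the tool's x, y, z scaled (see below), then the turn about the tool's z scaled (see below), then the opening, from -1 (shut) to 1 (fully open). In form: [[tx, ty, tz, roll, hand], ...]. A call has 1 to 20 rows; each row is the pose to reach, as a shift and turn from the pose commanded when the call began, along the tool's axes at that moment; what a row does not reach only later rows make up. The controller multiplies each number of a shift by 0.1 m and each number of a turn by 90 degrees. A row lasts 1/10 s, in which the tool goes at most 50 mm and 8.59 degrees, less where a joint would pass 70% of its speed; a pose out of reach is approached as far as the arm can. A call with a number of a shift or a turn outside -1 to 1 is refused whole. A call with a gripper value outside its range is refused whole. The fingers move at their own pace and stop on an object; the grip force is fixed at half the most. Time passes only in rows, so rows that repeat a pose let the fingers close. It gives the time, the measured TCP pose, the force and the opening at its end, in the units of the state.
- bot.get_obs(): the state, without advancing time (a new reading comes with each control period).
- imaging.camera(name): name is "scene" or "side" or "wrist"; returns the picture (420x560x3 uint8, red, green, blue); there is no depth.
- imaging.camera_model(name): a dict with "fovy" (degrees; the focal length in pixels is half the picture's height over the tangent of half this angle, whatever the lens; pixels are square), "cx", "cy" (the principal point, pixels), "dist" ([k1, k2, p1, p2, k3] as OpenCV has them; the pictures are not rectified), "eye" and "rotation" of the camera in the world. Camera axes: x right, y up, looking along -z (the intrinsics and any distortion apply to the point x, -y, -z); pixel columns grow to the right and rows downward; lengths in m; the calibration is good to about 2 mm. A picture is of the moment at which its call begins: read the wrist's pose just before it. camera_model takes no time and is no camera call; for the wrist camera it gives the pose at the moment of the call.
- order.job_done(): hands the job in, once; it reports no verdict.
The state is a dict: "clock": time; "joint_pos": joint angles; "joint_vel": joint speeds; "tau": joint torques, N m; "eef_pos": TCP position; "tool_rot": TCP orientation; "ft_force": force on the tool from outside, world axes, zero at the start; "ft_torque": the same for the moment, N m; "grip_width": finger opening in m.
Only numpy, scipy, OpenCV 4.12 (cv2) and the standard library are available. Lean on these libraries where they do the work, as an engineer would, in place of code of your own. Each camera call takes 0.05 s, during which the arm holds its last target.

## Working session

There is one attempt and no reset: what is moved stays moved. The work goes in short steps, Python scripts to look and compute and a tool call to move; the robot and the scene stay as the last step left them, time stands still between calls to the robot, and variables do not carry over. Pictures are saved under pics/ and viewed, and the job is handed in when it is done.

Besides the shell and the picture viewer there is one more tool, called after "Request:" as name([rows], argument=value, ...), one row to a line, values as JSON. carry_out: Moves the arm, as the interface text tells. Its arguments: {"type":"object","properties":{"moves":{"type":"array","items":{"type":"array","items":{"type":"number","minimum":-1,"maximum":1}}}},"required":["moves"]}

```bash
mkdir -p pics; ls; python3 - <<'E'
from workcell import bot, imaging, order
import cv2
print(bot.get_obs())
for n in ("scene","side","wrist"):
    print(n,imaging.camera_model(n))
    cv2.imwrite(f"pics/{n}0.png",imaging.camera(n)[:,:,::-1])
E
```

```text
pics
{'clock': 0.0, 'joint_pos': array([-1.21398497e+00,  2.41454805e-01,  3.70706163e-03,  1.33519472e+00,
        2.44381147e-06,  1.57079684e+00]), 'joint_vel': array([ 0.0011338 , -0.0007933 , -0.00062821,  0.00084999,  0.00028022,
       -0.00020421]), 'tau': array([ 1.64979581e-03, -3.72319150e+01,  2.52407759e+01,  1.68897497e-02,
        3.41036393e-04, -9.74884301e-06]), 'eef_pos': array([ 0.17444024, -0.46795882,  0.25538546]), 'tool_rot': array([ 8.21366596e-01, -5.70399653e-01, -8.80687167e-04, -6.13081911e-04]), 'ft_force': array([0.25710649, 0.54210901, 0.50575845]), 'ft_torque': array([-0.03374056, -0.03427892,  0.02626162]), 'grip_width': 0.08529546744164083}
scene {'fovy': 46.29899525929148, 'cx': 270.9166250281967, 'cy': 210.36052099160528, 'dist': array([0.0412208, 0.       , 0.       , 0.       , 0.       ]), 'eye': array([ 1.27795258, -0.30833847,  1.22377535]), 'rotation': array([0.26314716, 0.1988065 , 0.57357993, 0.74982372])}
side {'fovy': 54.5929254773046, 'cx': 283.28241247818477, 'cy': 215.09541133054873, 'dist': array([-0.03620239,  0.        ,  0.        ,  0.        ,  0.        ]), 'eye': array([-0.28750259, -1.01667421,  0.83077726]), 'rotation': array([ 0.46797044, -0.16726365, -0.27782213,  0.82209574])}
wrist {'fovy': 58.19367542326254, 'cx': 277.3292254247973, 'cy': 216.0953615293446, 'dist': array([0.01647147, 0.        , 0.        , 0.        , 0.        ]), 'eye': array([ 0.24755638, -0.44004812,  0.37313738]), 'rotation': array([-0.12598842,  0.08889788, -0.5636152 ,  0.81151833])}
```

View pics/scene0.png

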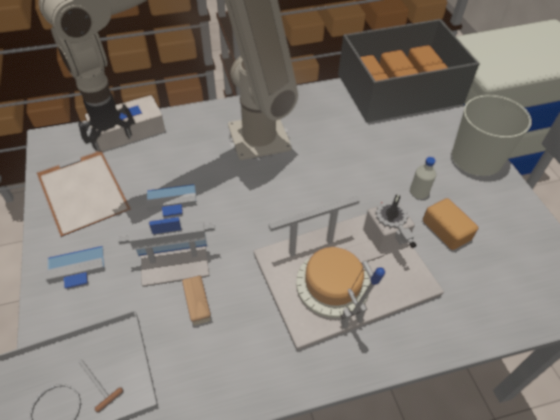

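View pics/side0.png

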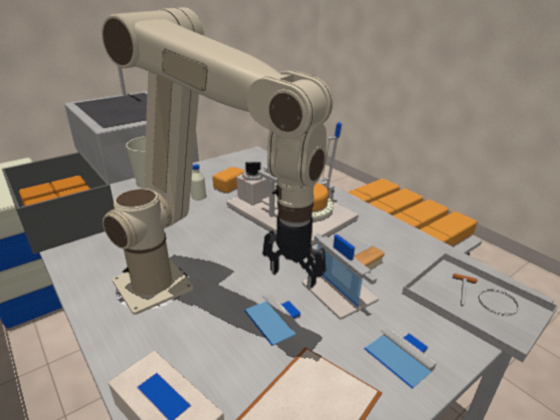

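View pics/wrist0.png

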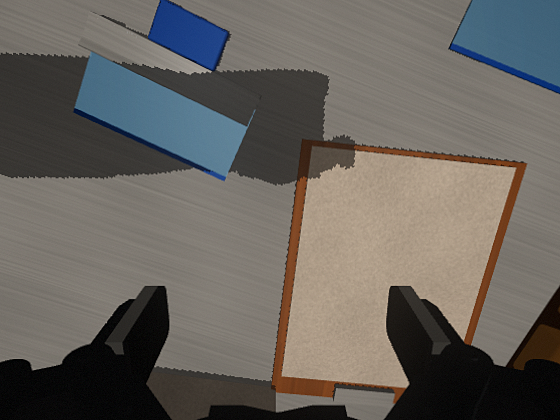

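```bash
python3 - <<'E'
import cv2
a=cv2.imread("pics/scene0.png");b=cv2.imread("pics/side0.png")
cv2.imwrite("pics/c1.png",cv2.resize(a[170:330,100:300],None,fx=4,fy=3.75,interpolation=2) if 0 else cv2.resize(a[170:320,100:300],None,fx=4,fy=4,interpolation=2))
cv2.imwrite("pics/c2.png",cv2.resize(b[220:340,240:400],None,fx=5,fy=5,interpolation=2))
cv2.imwrite("pics/c3.png",cv2.resize(a[170:320,260:460],None,fx=4,fy=4,interpolation=2))
cv2.imwrite("pics/c4.png",cv2.resize(b[120:240,220:380],None,fx=5,fy=5,interpolation=2))
E
```

```text
(no output)
```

View pics/c1.png

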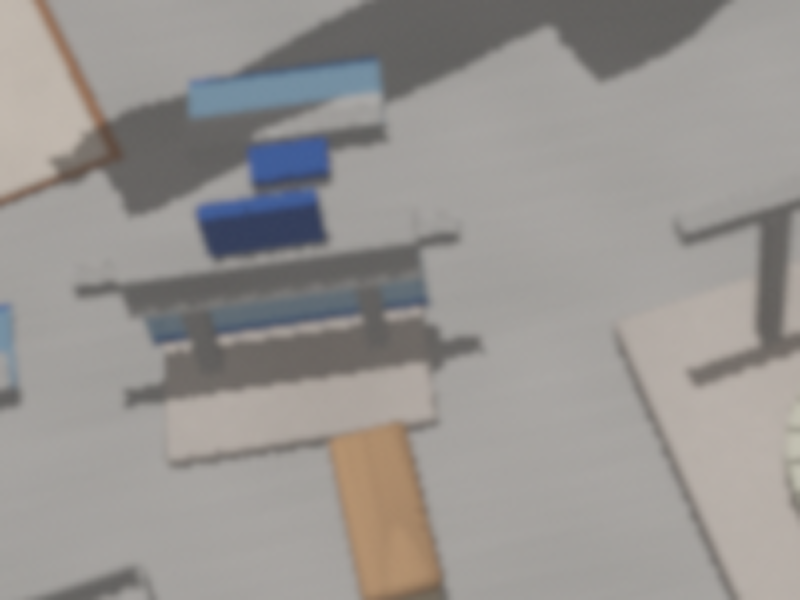

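View pics/c2.png

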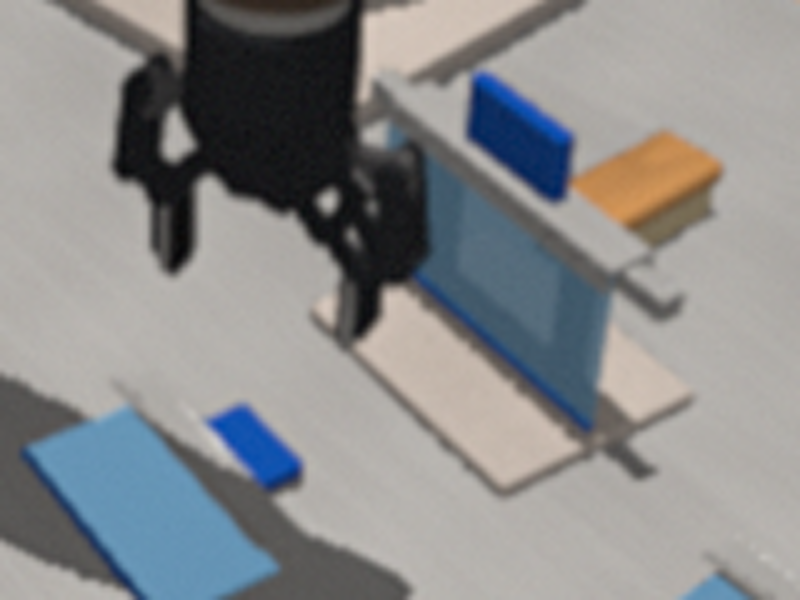

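View pics/c3.png

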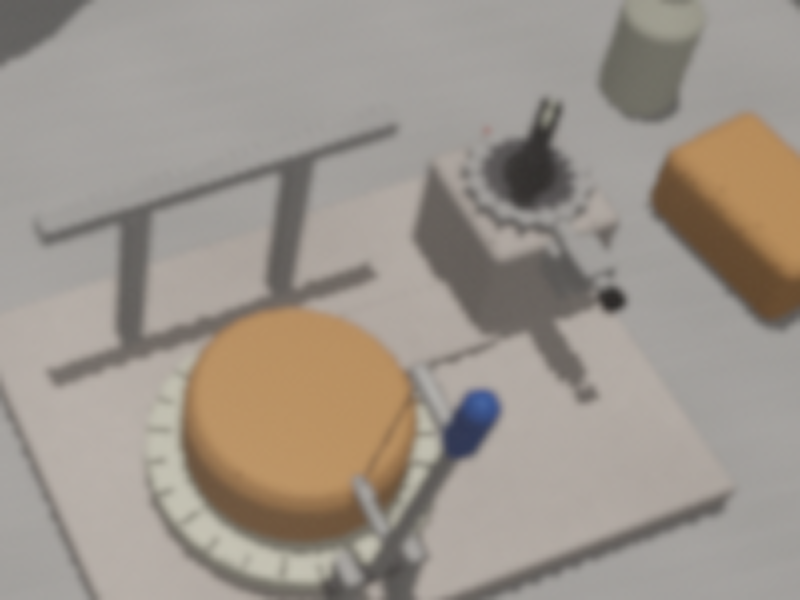

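View pics/c4.png

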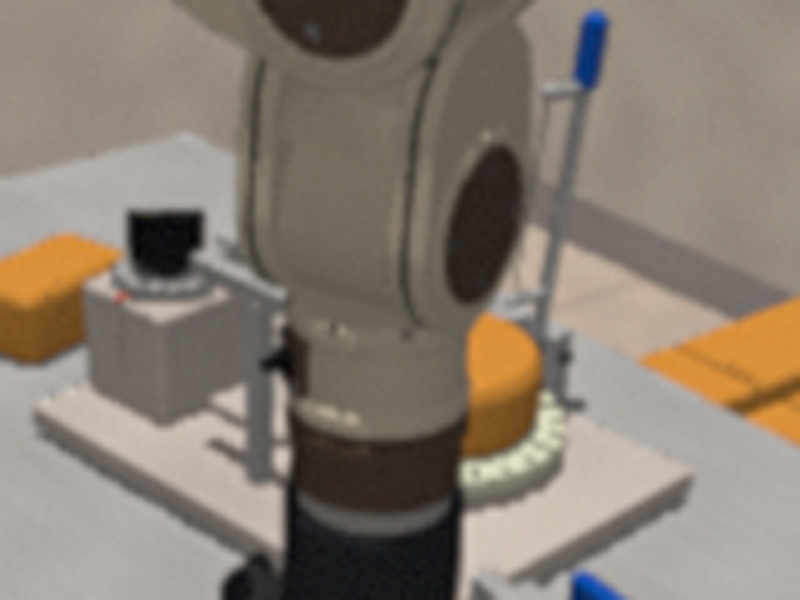

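```bash
cat > h.py <<'E'
import numpy as np, cv2
from scipy.spatial.transform import Rotation as R
from workcell import bot, imaging
def ray(m,px):
    f=210/np.tan(np.radians(m['fovy'])/2)
    K=np.array([[f,0,m['cx']],[0,f,m['cy']],[0,0,1.]])
    u=cv2.undistortPoints(np.array(px,float).reshape(-1,1,2),K,np.array(m['dist'])).reshape(-1,2)
    d=np.c_[u[:,0],-u[:,1],-np.ones(len(u))]
    return np.array(m['eye']),R.from_quat(m['rotation']).apply(d)
def onz(m,px,z):
    e,d=ray(m,px); return e+d*((z-e[2])/d[:,2])[:,None]
def proj(m,P):
    f=210/np.tan(np.radians(m['fovy'])/2)
    K=np.array([[f,0,m['cx']],[0,f,m['cy']],[0,0,1.]])
    c=R.from_quat(m['rotation']).inv().apply(np.atleast_2d(P)-m['eye'])
    c=c*[1,-1,-1]
    return cv2.projectPoints(c,np.zeros(3),np.zeros(3),K,np.array(m['dist']))[0].reshape(-1,2)
def tri(lst):
    A=np.zeros((3,3));b=np.zeros(3)
    for m,px in lst:
        e,d=ray(m,[px]);d=d[0]/np.linalg.norm(d);M=np.eye(3)-np.outer(d,d);A+=M;b+=M@e
    return np.linalg.solve(A,b)
def tcp():
    o=bot.get_obs(); return np.array(o['eef_pos']),R.from_quat(o['tool_rot']),o
def snap(n,fn):
    m=imaging.camera_model(n); im=imaging.camera(n)[:,:,::-1].copy(); cv2.imwrite(f"pics/{fn}.png",im)
    import pickle; pickle.dump(m,open(f"pics/{fn}.pkl","wb")); return m,im
E
python3 - <<'E'
from h import *
m=imaging.camera_model('scene'); s=imaging.camera_model('side')
print(R.from_quat(bot.get_obs()['tool_rot']).as_matrix().round(3))
def c1(x,y):return (100+x/4-.4,170+y/4-.4)
def c3(x,y):return (260+x/4-.4,170+y/4-.4)
P=onz(m,[c1(200,215),c1(319,199)],.19);print('grip',P)
P=onz(m,[c1(80,285),c1(455,228)],.14);print('standrail',P,P.mean(0)); 
P=onz(m,[c3(40,225),c3(395,126)],.2);d=P[1]-P[0];print('rail',P,P.mean(0),np.arctan2(-d[0],d[1]),np.linalg.norm(d))
P=onz(m,[c3(553,100),c3(525,190)],.192);print('knob',P)
P=onz(m,[c3(730,488),c3(612,328)],.03);print('base',P)
E
```

```text
[[ 0.349 -0.937 -0.001]
 [-0.937 -0.349  0.002]
 [-0.002  0.    -1.   ]]
grip [[ 0.44443772 -0.40722579  0.19      ]
 [ 0.45154478 -0.33014683  0.19      ]]
standrail [[ 0.4421698  -0.49561066  0.14      ]
 [ 0.46074525 -0.24517109  0.14      ]] [ 0.45145752 -0.37039087  0.14      ]
rail [[ 0.54163287 -0.107234    0.2       ]
 [ 0.52350149  0.14622707  0.2       ]] [0.53256718 0.01949653 0.2       ] 0.07141351276645293 0.25410875827579626
knob [[0.52411952 0.26301211 0.192     ]
 [0.59153879 0.21245095 0.192     ]]
base [[0.75817589 0.32309478 0.03      ]
 [0.61733949 0.30299881 0.03      ]]
```

Request:
carry_out([
  [0,-0.3,-0.1,-0.09,1],
  [0,-0.6,-0.3,-0.18,1],
  [0,-1,-0.5,-0.27,1],
  [0,-1,-0.5,-0.36,1],
  [0,-1,-0.5,-0.45,1],
  [0,-1,-0.5,-0.54,1],
  [0,-1,-0.5,-0.63,1],
  [0,-1,-0.5,-0.72,1],
])

```text
clock: 0.95
eef_pos: [0.2683, -0.4333, 0.3059]
tool_rot: [0.999, -0.038, -0.0, -0.0]
ft_force: [-0.8, -0.3, -0.2]
grip_width: 0.0853
```

Request:
carry_out([
  [0.4,-0.4,0,0,1],
  [0.8,-0.79,0,0,1],
  [0.87,-0.79,0,0,1],
])

```text
clock: 1.25
eef_pos: [0.3635, -0.3595, 0.3061]
tool_rot: [0.999, -0.04, 0.0, -0.001]
ft_force: [-0.5, 0.0, -0.1]
grip_width: 0.0854
```

Request:
carry_out([
  [0.4,0,0,0,1],
  [0.8,0,0,0,1],
  [0.87,0,0,0,1],
  [0.87,0,0,0,1],
])

```text
clock: 1.65
eef_pos: [0.4491, -0.3689, 0.3049]
tool_rot: [0.999, -0.041, -0.001, -0.001]
ft_force: [0.7, -0.9, 0.2]
grip_width: 0.0854
```

```bash
python3 - <<'E'
from h import *
p,r,o=tcp();print(o['clock'],p,r.as_matrix().round(3).tolist())
snap('wrist','w1');snap('side','s1')
E
```

```text
1.65 [ 0.44914184 -0.36885412  0.30494576] [[0.997, -0.081, -0.002], [-0.081, -0.997, 0.001], [-0.002, -0.001, -1.0]]
```

View pics/w1.png

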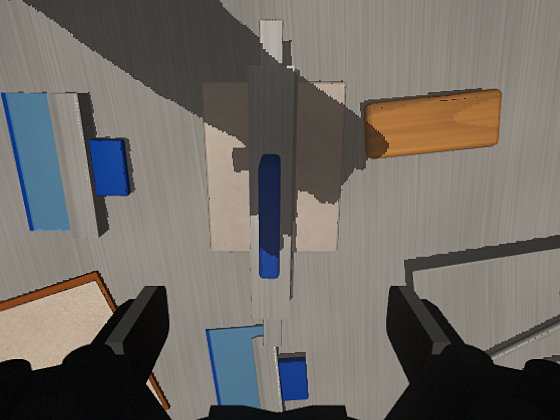

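View pics/s1.png

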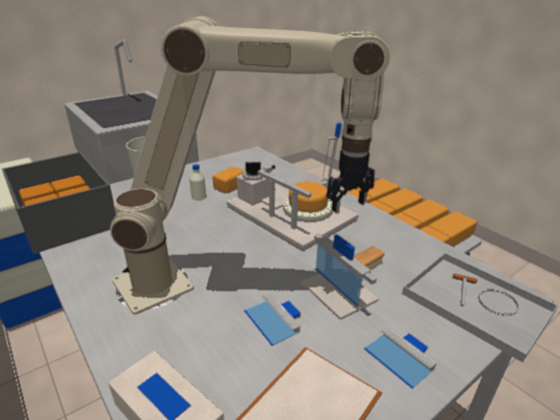

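```bash
python3 - <<'E'
from h import *
import pickle
m=pickle.load(open('pics/w1.pkl','rb'));im=cv2.imread('pics/w1.png')
cv2.imwrite('pics/w1c.png',cv2.resize(im[0:360,190:350],None,fx=1.6,fy=1.6))
hsv=cv2.cvtColor(im,cv2.COLOR_BGR2HSV)
mk=cv2.inRange(hsv,(105,150,30),(130,255,255))
n,l,st,c=cv2.connectedComponentsWithStats(mk)
for i in range(1,n):
    if st[i,4]>100: print(st[i],c[i])
i=l[215,268];
box=cv2.boxPoints(cv2.minAreaRect(np.argwhere(l==i)[:,::-1].astype(np.float32)));print(box)
P=onz(m,box,.19);print(P,P.mean(0))
# guard top / stand rail ends
P=onz(m,[(271,20),(272.5,345)],.14);print(P,P.mean(0))
for a,b in((P[1],P[0]),):
  d=a-b;print(np.arctan2(d[0],-d[1]))
P=onz(m,[(203,83),(344,82),(337,251),(211,251)],.012);print(P,P.mean(0))
E
```

```text
[  1  93  33 138 602] [ 16.94684385 159.8372093 ]
[  89  139   41   57 1941] [109.29108707 166.57959815]
[ 259  155   21  123 1732] [268.90184758 210.96882217]
[206 329  15  77 266] [213.10902256 366.59398496]
[ 278  357   30   44 1100] [292.91818182 378.46909091]
[[259. 155.]
 [279. 155.]
 [279. 277.]
 [259. 277.]]
[[ 0.44102895 -0.32383333  0.19      ]
 [ 0.45329044 -0.32483174  0.19      ]
 [ 0.44663211 -0.40758112  0.19      ]
 [ 0.43303982 -0.40647982  0.19      ]] [ 0.44349783 -0.3656815   0.19      ]
[[ 0.45469916 -0.24174338  0.14      ]
 [ 0.433715   -0.49825285  0.14      ]] [ 0.44420708 -0.36999811  0.14      ]
-0.0816247938673619
[[ 0.3798651  -0.27170811  0.012     ]
 [ 0.52385163 -0.28251536  0.012     ]
 [ 0.51052197 -0.46913117  0.012     ]
 [ 0.36281923 -0.45715651  0.012     ]] [ 0.44426448 -0.37012779  0.012     ]
```

View pics/w1c.png

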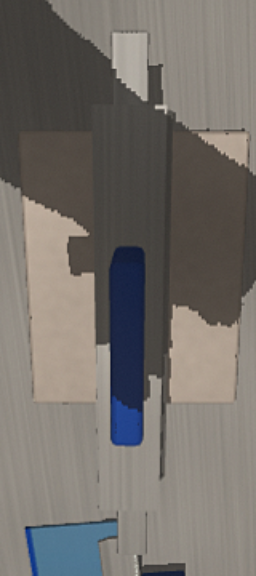

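Request:
carry_out([
  [-0.05,-0.02,0.4,0,1],
  [-0.05,-0.02,0.8,0,1],
  [-0.05,-0.02,1,0,1],
  [-0.05,-0.02,1,0,1],
])

```text
clock: 2.15
eef_pos: [0.4401, -0.3656, 0.2033]
tool_rot: [0.999, -0.042, -0.003, -0.002]
ft_force: [-0.9, 0.3, 0.3]
grip_width: 0.0855
```

Request:
carry_out([
  [0,0,0.2,0,1],
  [0,0,0.29,0,1],
  [0,0,0.29,0,1],
  [0,0,0.29,0,-1],
  [0,0,0.29,0,-1],
  [0,0,0.29,0,-1],
  [0,0,0.29,0,-1],
  [0,0,0.29,0,-1],
  [0,0,0.29,0,-1],
  [0,0,0.29,0,-1],
  [0,0,0.29,0,-1],
])

```text
clock: 3.25
eef_pos: [0.4436, -0.367, 0.1777]
tool_rot: [0.999, -0.041, 0.0, 0.0]
ft_force: [-0.7, 0.3, 4.0]
grip_width: 0.0133
```

```bash
python3 - <<'E'
from h import *
p,r,o=tcp();print(o['clock'],p,r.as_matrix().round(3).tolist(),o['grip_width'],o['ft_force'])
m,im=snap('side','s2')
cv2.imwrite('pics/s2c.png',cv2.resize(im[190:330,260:420],None,fx=4,fy=4))
E
```

```text
3.25 [ 0.44361604 -0.36699101  0.17773994] [[0.997, -0.083, 0.001], [-0.083, -0.997, -0.0], [0.001, 0.0, -1.0]] 0.013279926452176615 [-0.71348509  0.25986226  3.99077823]
```

View pics/s2c.png

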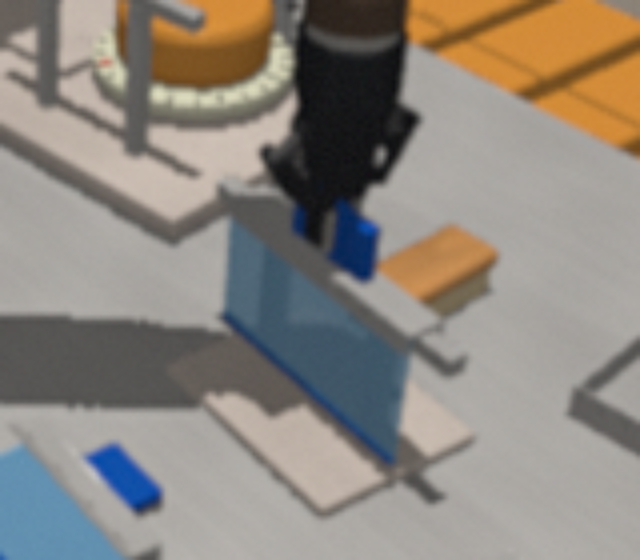

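Request:
carry_out([
  [0,0,-0.1,0,-1],
  [0,0,-0.3,0,-1],
  [0,0,-0.6,0,-1],
  [0,0,-1,0,-1],
  [0,0,-1,0,-1],
])

```text
clock: 3.8
eef_pos: [0.4454, -0.3684, 0.2832]
tool_rot: [0.999, -0.041, 0.004, 0.003]
ft_force: [1.0, -1.3, -2.1]
grip_width: 0.0133
```

Request:
carry_out([
  [0,0,-0.3,0,-1],
  [0,0,-0.6,0,-1],
  [0,0,-1,0,-1],
  [0,0,-1,0,-1],
])

```text
clock: 4.2
eef_pos: [0.4446, -0.3677, 0.3822]
tool_rot: [0.999, -0.041, 0.003, 0.003]
ft_force: [1.1, -0.9, -2.0]
grip_width: 0.0129
```

Request:
carry_out([
  [0,-0.2,0,-0.03,-1],
  [0,-0.5,0,-0.06,-1],
  [0,-0.8,0,-0.09,-1],
  [0,-1,0,-0.095,-1],
  [0,-1,0,-0.095,-1],
])

```text
clock: 4.7
eef_pos: [0.4515, -0.2645, 0.3757]
tool_rot: [0.999, 0.035, -0.001, -0.001]
ft_force: [-0.7, -0.7, -4.1]
grip_width: 0.0133
```

Request:
carry_out([
  [0,-0.2,0,0,-1],
  [0,-0.5,0,0,-1],
  [0,-0.8,0,0,-1],
  [0,-1,0,0,-1],
  [0,-1,0,0,-1],
  [0,-1,0,0,-1],
])

```text
clock: 5.3
eef_pos: [0.445, -0.1677, 0.3763]
tool_rot: [0.999, 0.033, -0.001, 0.0]
ft_force: [-0.7, -0.2, -4.2]
grip_width: 0.0133
```

```bash
python3 - <<'E'
from h import *
p,r,o=tcp();print(o['clock'],p,r.as_matrix().round(3).tolist(),o['grip_width'],o['ft_force'])
snap('wrist','w3');snap('side','s3');snap('scene','c3b')
E
```

```text
5.3 [ 0.44501673 -0.16774933  0.37632307] [[0.998, 0.067, -0.002], [0.067, -0.998, -0.0], [-0.002, 0.0, -1.0]] 0.01329583747779082 [-0.71213259 -0.2377635  -4.20031329]
```

View pics/w3.png

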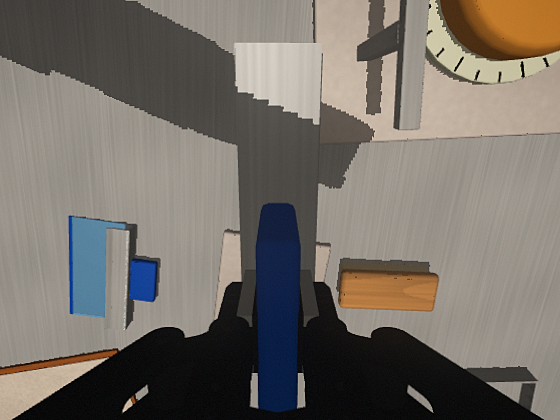

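View pics/s3.png

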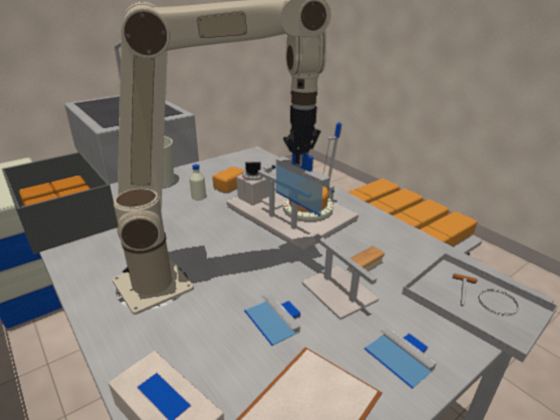

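View pics/c3b.png

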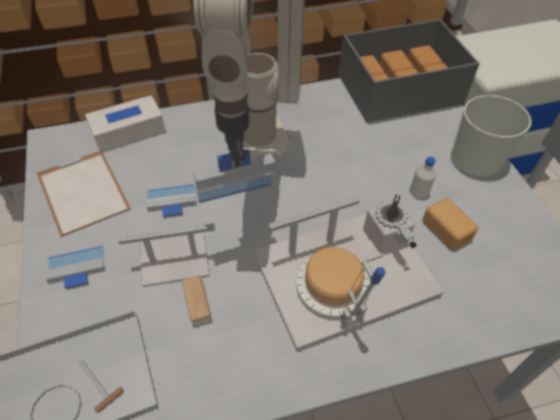

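Request:
carry_out([
  [0,-0.2,0,0,-1],
  [0,-0.5,0,0,-1],
  [0,-0.8,0,0,-1],
  [0,-0.9,0,0,-1],
  [0,-0.9,0,0,-1],
  [0,-0.9,0,0,-1],
])

```text
clock: 6.05
eef_pos: [0.4395, -0.0785, 0.3772]
tool_rot: [0.999, 0.033, 0.0, 0.0]
ft_force: [-0.5, -1.2, -4.0]
grip_width: 0.0133
```

```bash
python3 - <<'E'
from h import *
p,r,o=tcp();print(o['clock'],p,r.as_matrix().round(3).tolist(),o['grip_width'],o['ft_force'])
m,im=snap('wrist','w4')
cv2.imwrite('pics/w4c.png',cv2.resize(im[0:240,210:500],None,fx=2.5,fy=2.5))
z=p[2]-.0377+.004
P=onz(m,[(235,42.5),(321,42.5)],z); print(r.inv().apply(P-p))
E
```

```text
6.05 [ 0.43945881 -0.07851973  0.37718637] [[0.998, 0.066, 0.0], [0.066, -0.998, -0.001], [-0.0, 0.001, -1.0]] 0.013279864569662615 [-0.49402154 -1.22709123 -4.03456715]
[[-0.01556538 -0.09732494  0.03361364]
 [ 0.01588751 -0.09731168  0.03361275]]
```

View pics/w4c.png

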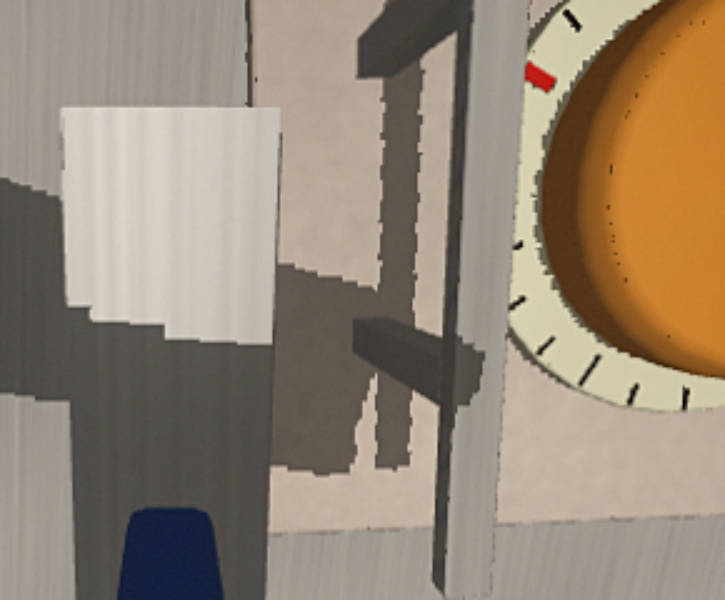

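```bash
python3 - <<'E'
from h import *
import pickle
m=pickle.load(open('pics/w4.pkl','rb'))
P=onz(m,[(421.2,0),(406.2,237),(398.2,0),(388.8,234),(397.5,238.5)],.2);print(P)
for a,b in((0,1),(2,3)):
  d=P[a]-P[b];print(np.arctan2(-d[0],d[1]))
y=.07;ux=np.array([np.cos(y),np.sin(y)]);uy=np.array([-ux[1],ux[0]])
print('mid',P[4,:2]+.13*uy, 'perp width',(P[0]-P[2])[:2]@ux,(P[1]-P[3])[:2]@ux)
for q in P: print('perp coord',q[:2]@ux)
E
```

```text
[[ 0.52904759  0.06849279  0.2       ]
 [ 0.54876209 -0.10517626  0.2       ]
 [ 0.51328334  0.06755245  0.2       ]
 [ 0.53392015 -0.10347976  0.2       ]
 [ 0.54176625 -0.10697894  0.2       ]]
0.1130337076241959
0.12007985833110695
mid [0.53267368 0.02270269] perp width 0.015791420234007782 0.014686933510226577
perp coord 0.5325425383618522
perp coord 0.5400618396659215
perp coord 0.5167511181278445
perp coord 0.5253749061556948
perp coord 0.5329570549297814
```

Request:
carry_out([
  [0.1,-0.2,0,0,-1],
  [0.2,-0.5,0,0,-1],
  [0.36,-0.8,0,0,-1],
  [0.36,-0.9,0,0,-1],
  [0.36,-0.9,0,0,-1],
  [0.36,-0.9,0,0,-1],
])

```text
clock: 6.7
eef_pos: [0.4691, 0.0135, 0.3772]
tool_rot: [0.999, 0.033, -0.0, 0.0]
ft_force: [0.4, 0.4, -3.1]
grip_width: 0.0136
```

```bash
python3 - <<'E'
from h import *
p,r,o=tcp();print(o['clock'],p,r.as_matrix().round(3).tolist(),o['grip_width'],o['ft_force'])
m,im=snap('wrist','w5')
E
```

```text
6.7 [0.46907311 0.01348661 0.37715374] [[0.998, 0.065, -0.001], [0.065, -0.998, -0.001], [-0.001, 0.001, -1.0]] 0.013647426437284884 [ 0.37430002  0.44414861 -3.07486835]
```

View pics/w5.png

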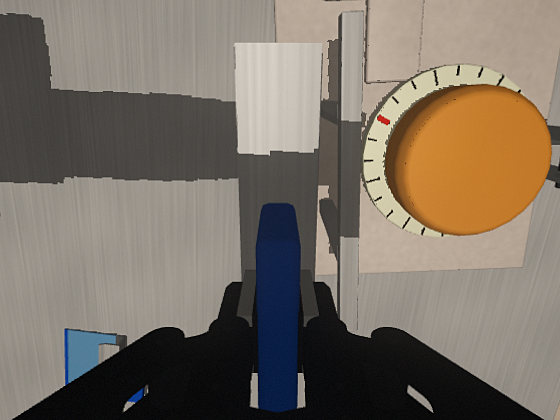

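```bash
python3 - <<'E'
import cv2
im=cv2.imread('pics/w5.png')
cv2.imwrite('pics/w5a.png',cv2.resize(im[0:120,290:430],None,fx=5,fy=5,interpolation=cv2.INTER_NEAREST))
cv2.imwrite('pics/w5b.png',cv2.resize(im[225:345,310:410],None,fx=5,fy=5,interpolation=cv2.INTER_NEAREST))
E
```

```text
(no output)
```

View pics/w5a.png

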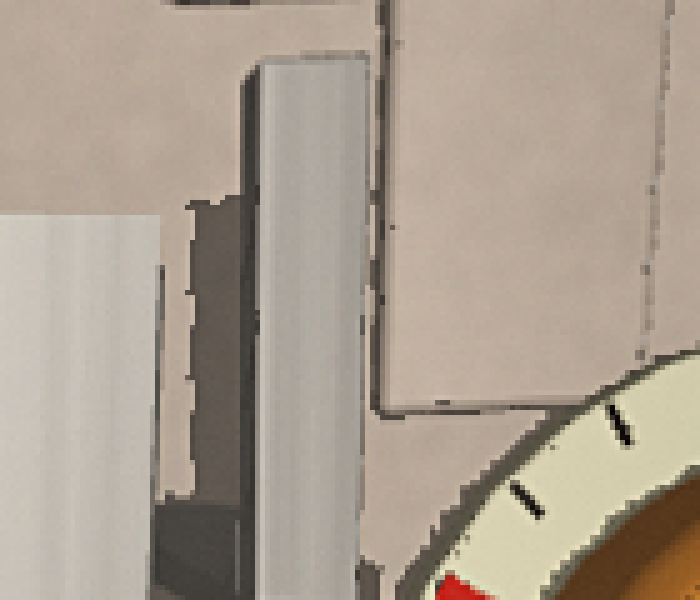

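View pics/w5b.png

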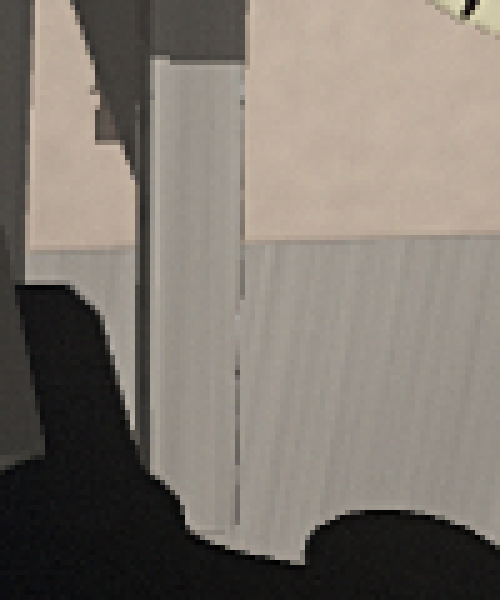

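```bash
python3 - <<'E'
from h import *
import pickle
m=pickle.load(open('pics/w5.pkl','rb'))
P=onz(m,[(341.8,12.2),(363.8,10.8),(357.4,330.4),(340.2,319)],.2);print(P)
d=P[1]-P[2];print(np.arctan2(-d[0],d[1]),np.linalg.norm(d)); d=P[0]-P[3];print(np.arctan2(-d[0],d[1]))
far=(P[0]+P[1])/2
y=.115;ux=np.array([np.cos(y),np.sin(y),0]);uy=np.array([-ux[1],ux[0],0])
near=P[2]-.008*ux
print(far,near,(far+near)/2,far-.13*uy)
# base edge at z=.03: crop b (245,242)->(500,235)
Q=onz(m,[(310+245/5,225+242/5),(410,225+235/5),(523,268)],.03);print(Q)
d=Q[2]-Q[0];print('base yaw',np.arctan2(d[1],d[0]))
d=onz(m,[(277,60),(276.3,0)],.03);d=d[1]-d[0];print(np.arctan2(-d[0],d[1]))
E
```

```text
[[ 0.50499939  0.14973788  0.2       ]
 [ 0.52014091  0.15153855  0.2       ]
 [ 0.54935444 -0.1057249   0.2       ]
 [ 0.53246721 -0.0949744   0.2       ]]
0.113070560400531 0.25891680415213963
0.11177751259500279
[0.51257015 0.15063821 0.2       ] [ 0.54140728 -0.10664288  0.2       ] [0.52698871 0.02199767 0.2       ] [0.52748722 0.02149689 0.2       ]
[[ 0.58933105 -0.13064805  0.03      ]
 [ 0.65782652 -0.12398043  0.03      ]
 [ 0.80726726 -0.10791057  0.03      ]]
base yaw 0.1039547972659587
0.07728285378338487
```

```bash
python3 - <<'E'
from h import *
m=imaging.camera_model('scene'); im=cv2.imread('pics/scene0.png')
def draw(mid,yaw,im,col):
    ux=np.array([np.cos(yaw),np.sin(yaw),0]);uy=np.array([-ux[1],ux[0],0])
    C=[mid+a*ux+b*uy for a,b in((-.008,-.13),(-.008,.13),(.008,.13),(.008,-.13))]
    return proj(m,C)
S=5;x0,y0=255,180
big=cv2.resize(im[y0:y0+110,x0:x0+150],None,fx=S,fy=S,interpolation=2)
for mid,yaw,c in((np.array([.527,.022,.2]),.112,(0,0,255)),):
    q=(draw(mid,yaw,im,c)-[x0,y0]+.5)*S
    cv2.polylines(big,[q.round().astype(np.int32)],True,c,1)
cv2.imwrite('pics/o1.png',big)
E
```

```text
(no output)
```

View pics/o1.png

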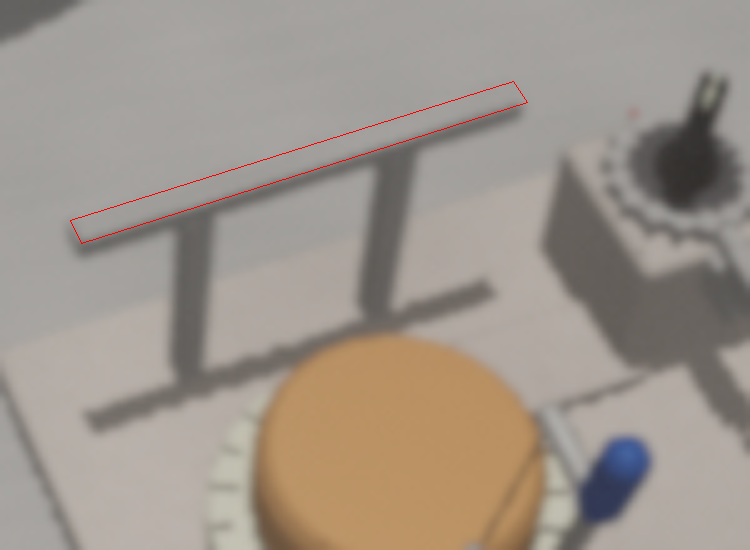

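Request:
carry_out([
  [0.1,-0.02,0,-0.01,-1],
  [0.3,-0.05,0,-0.02,-1],
  [0.5,-0.07,0,-0.03,-1],
  [0.58,-0.07,0,-0.03,-1],
  [0.58,-0.07,0,-0.03,-1],
  [0.58,-0.07,0,-0.03,-1],
])

```text
clock: 7.35
eef_pos: [0.5262, 0.0249, 0.3771]
tool_rot: [0.998, 0.056, -0.001, 0.0]
ft_force: [0.5, 0.6, -2.9]
grip_width: 0.0134
```

```bash
python3 - <<'E'
from h import *
p,r,o=tcp();x=r.as_matrix()[:,0];print(o['clock'],p,np.arctan2(x[1],x[0]),r.as_matrix()[:,2],o['ft_force'])
m,im=snap('wrist','w6')
ux=np.array([np.cos(.112),np.sin(.112),0]);uy=np.array([-ux[1],ux[0],0]);mid=np.array([.527,.022,.2])
print('rail far end proj',proj(m,[mid+.13*uy-.008*ux,mid+.13*uy+.008*ux,mid+.1*uy-.008*ux,mid+.1*uy+.008*ux]))
cv2.imwrite('pics/w6c.png',cv2.resize(im[0:150,170:370],None,fx=4,fy=4,interpolation=cv2.INTER_NEAREST))
m,im=snap('side','s6');cv2.imwrite('pics/s6c.png',cv2.resize(im[130:270,210:370],None,fx=4,fy=4))
E
```

```text
7.35 [0.52619457 0.02490064 0.37705635] 0.11259347347104208 [-1.23898240e-03 -2.00172317e-04 -9.99999212e-01] [ 0.46165196  0.61598436 -2.9204576 ]
rail far end proj [[266.99237071  23.148692  ]
 [289.78013902  23.14852869]
 [267.34554845  69.16098597]
 [289.33743466  69.1633592 ]]
```

View pics/w6c.png

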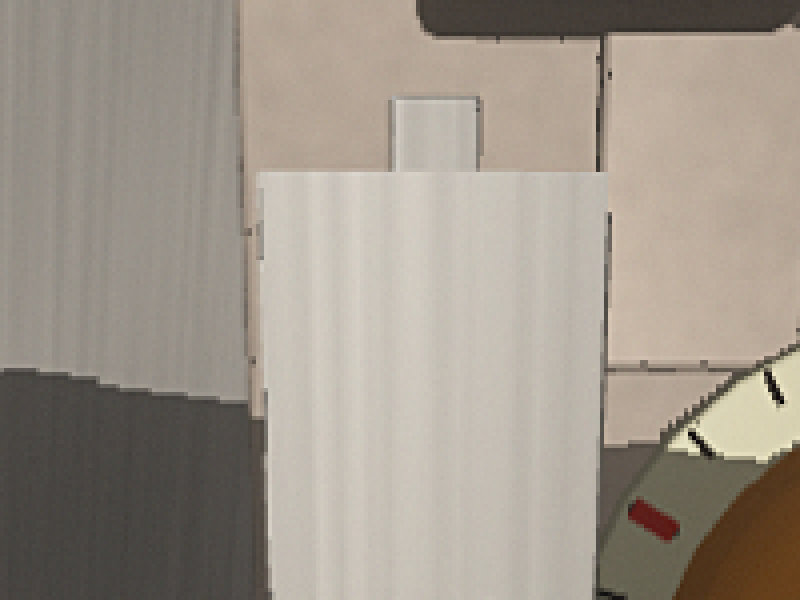

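View pics/s6c.png

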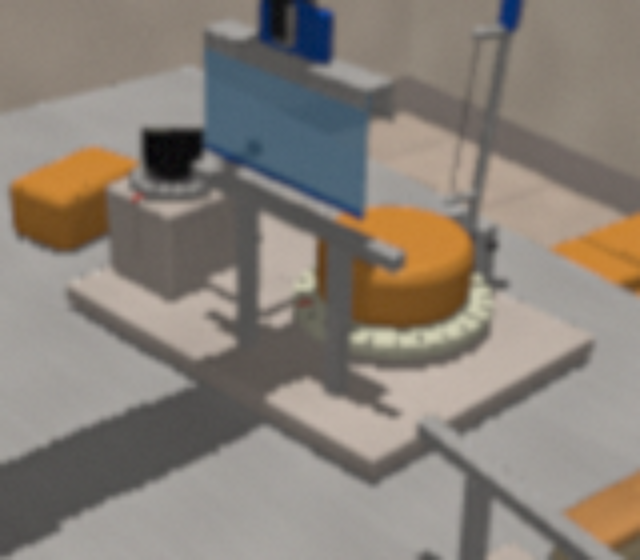

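Request:
carry_out([
  [0.01,0.01,0.05,0,-1],
  [0.01,0.01,0.2,0,-1],
  [0.01,0.01,0.4,0,-1],
  [0.01,0.01,0.6,0,-1],
  [0.01,0.01,0.8,0,-1],
  [0.01,0.01,0.95,0,-1],
  [0.01,0.01,0.95,0,-1],
  [0.01,0.01,0.95,0,-1],
])

```text
clock: 8.25
eef_pos: [0.5274, 0.0244, 0.2826]
tool_rot: [0.998, 0.057, -0.0, 0.0]
ft_force: [-0.3, -0.3, -3.4]
grip_width: 0.0132
```

```bash
python3 - <<'E'
from h import *
p,r,o=tcp();x=r.as_matrix()[:,0];print(o['clock'],p,np.arctan2(x[1],x[0]),r.as_matrix()[:,2],o['ft_force'],o['ft_torque'])
m,im=snap('wrist','w7')
ux=np.array([np.cos(.112),np.sin(.112),0]);uy=np.array([-ux[1],ux[0],0]);mid=np.array([.527,.022,.2])
print('rail far end proj',proj(m,[mid+.13*uy-.008*ux,mid+.13*uy+.008*ux]))
cv2.imwrite('pics/w7c.png',cv2.resize(im[0:150,170:370],None,fx=4,fy=4,interpolation=cv2.INTER_NEAREST))
m,im=snap('side','s7');cv2.imwrite('pics/s7c.png',cv2.resize(im[130:270,210:370],None,fx=4,fy=4))
E
```

```text
8.25 [0.52738002 0.02441653 0.28262554] 0.11332433708527645 [-7.16599450e-05 -5.74927576e-05 -9.99999996e-01] [-0.31780937 -0.30306612 -3.38531325] [ 0.03900063 -0.02028743  0.00066077]
rail far end proj [[259.07414003 -15.46273201]
 [293.60713933 -15.42543304]]
```

View pics/w7c.png

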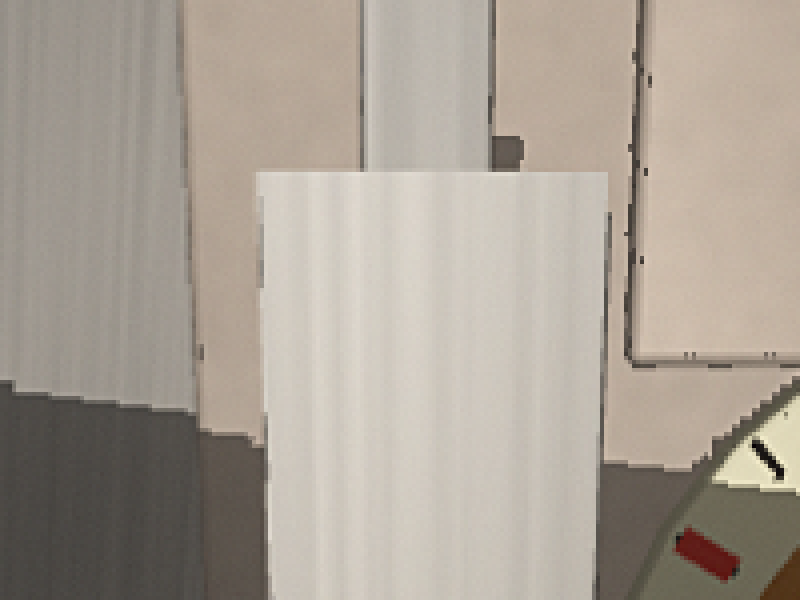

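View pics/s7c.png

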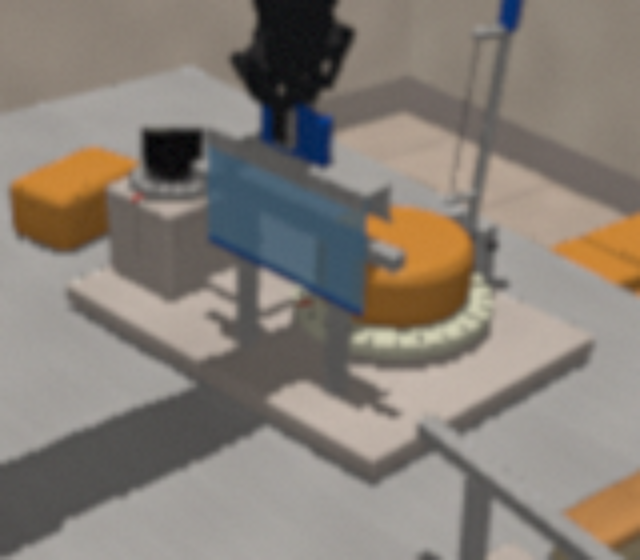

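Request:
carry_out([
  [0,0,0.1,0,-1],
  [0,0,0.2,0,-1],
  [0,0,0.3,0,-1],
  [0,0,0.38,0,-1],
  [0,0,0.42,0,-1],
  [0,0,0.44,0,-1],
  [0,0,0.44,0,-1],
])

```text
clock: 9.05
eef_pos: [0.5277, 0.0245, 0.2383]
tool_rot: [0.998, 0.057, 0.0, -0.0]
ft_force: [-0.6, -0.2, -3.1]
grip_width: 0.0138
```

```bash
python3 - <<'E'
from h import *
p,r,o=tcp();x=r.as_matrix()[:,0];print(o['clock'],p,np.arctan2(x[1],x[0]),o['ft_force'],o['ft_torque'])
m,im=snap('wrist','w8')
m,im=snap('side','s8');cv2.imwrite('pics/s8c.png',cv2.resize(im[130:270,210:370],None,fx=4,fy=4))
E
```

```text
9.05 [0.52770545 0.0244956  0.23831713] 0.11335875681214312 [-0.56329995 -0.1878028  -3.14538761] [ 0.04313084 -0.02161401  0.01796028]
```

View pics/s8c.png

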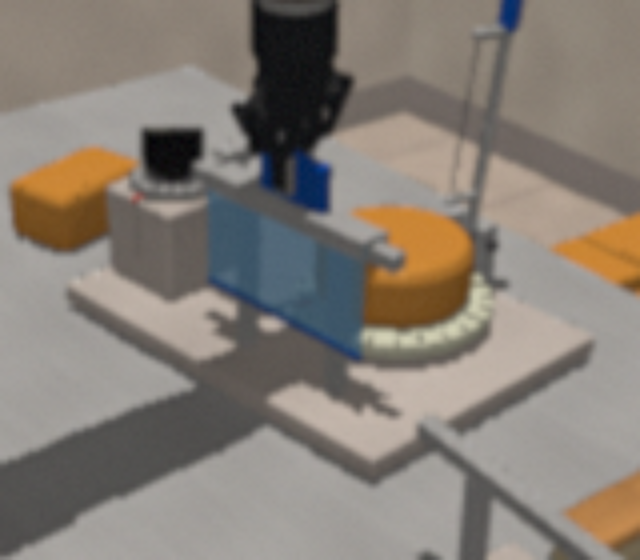

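View pics/w8.png

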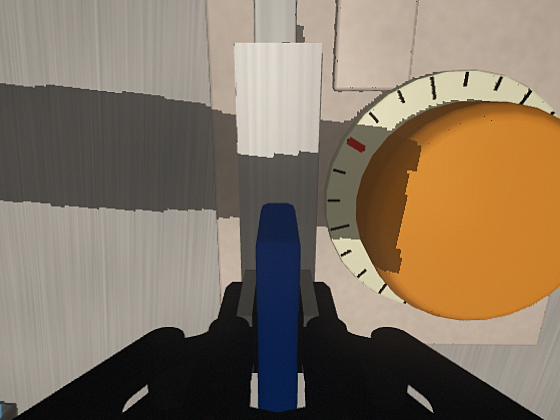

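Straddling the rail; lower the last millimetre to contact.

Request:
carry_out([
  [0,0,0.01,0,-1],
  [0,0,0.015,0,-1],
  [0,0,0.015,0,-1],
])

```text
clock: 9.45
eef_pos: [0.5281, 0.0245, 0.2377]
tool_rot: [0.998, 0.057, 0.001, -0.0]
ft_force: [-0.3, -0.1, 2.0]
grip_width: 0.0136
```

Request:
carry_out([
  [0,0,0.015,0,-0.4],
  [0,0,0.015,0,0],
  [0,0,0.015,0,1],
  [0,0,0.015,0,1],
  [0,0,0.015,0,1],
  [0,0,0.015,0,1],
  [0,0,0.015,0,1],
])

```text
clock: 10.15
eef_pos: [0.5277, 0.0245, 0.2353]
tool_rot: [0.998, 0.057, 0.0, 0.0]
ft_force: [-0.0, -0.8, -0.4]
grip_width: 0.0853
```

Request:
carry_out([
  [0,0,-0.2,0,1],
  [0,0,-0.5,0,1],
  [0,0,-0.8,0,1],
  [0,0,-0.9,0,1],
  [0,0,-0.9,0,1],
])

```text
clock: 10.65
eef_pos: [0.5286, 0.0245, 0.3269]
tool_rot: [0.998, 0.057, 0.002, 0.0]
ft_force: [-0.4, 0.8, -1.1]
grip_width: 0.0856
```

```bash
python3 - <<'E'
from h import *
p,r,o=tcp();x=r.as_matrix()[:,0];print(o['clock'],p,np.arctan2(x[1],x[0]),o['ft_force'],o['grip_width'])
m,im=snap('wrist','w9')
ux=np.array([np.cos(.112),np.sin(.112),0]);uy=np.array([-ux[1],ux[0],0]);mid=np.array([.527,.022,.2])
print(proj(m,[mid+.03*0+b*uy+a*ux+np.array([0,0,h]) for a,b,h in((-.016,.1,.004),(.016,.1,.004),(-.016,-.1,.004),(.016,-.1,.004),(0,.04,.05),(0,-.04,.05),(0,.13,0),(0,-.13,0))]).round(1).tolist())
m,im=snap('side','s9');cv2.imwrite('pics/s9c.png',cv2.resize(im[130:270,210:370],None,fx=4,fy=4))
m,im=snap('scene','c9');cv2.imwrite('pics/c9c.png',cv2.resize(im[150:300,260:460],None,fx=4,fy=4))
E
```

```text
10.65 [0.52857655 0.02453908 0.32688889] 0.1133376350394189 [-0.43420978  0.7593171  -1.06317471] 0.08555225993910012
[[246.6, 61.9], [300.8, 61.9], [252.9, 348.4], [295.5, 348.3], [273.5, 178.2], [273.8, 311.8], [273.6, 5.9], [274.3, 377.5]]
```

View pics/w9.png

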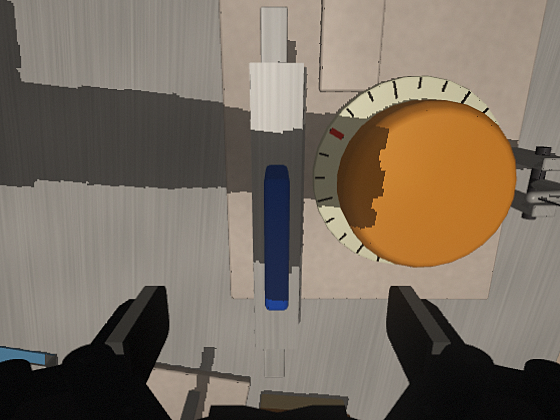

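View pics/s9c.png

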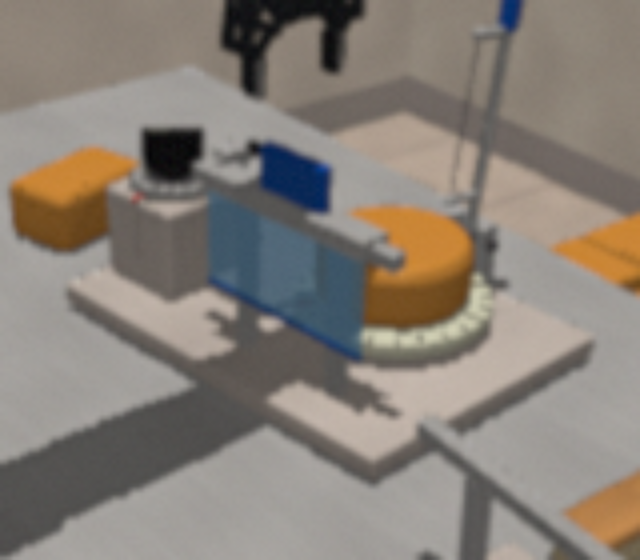

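View pics/c9c.png

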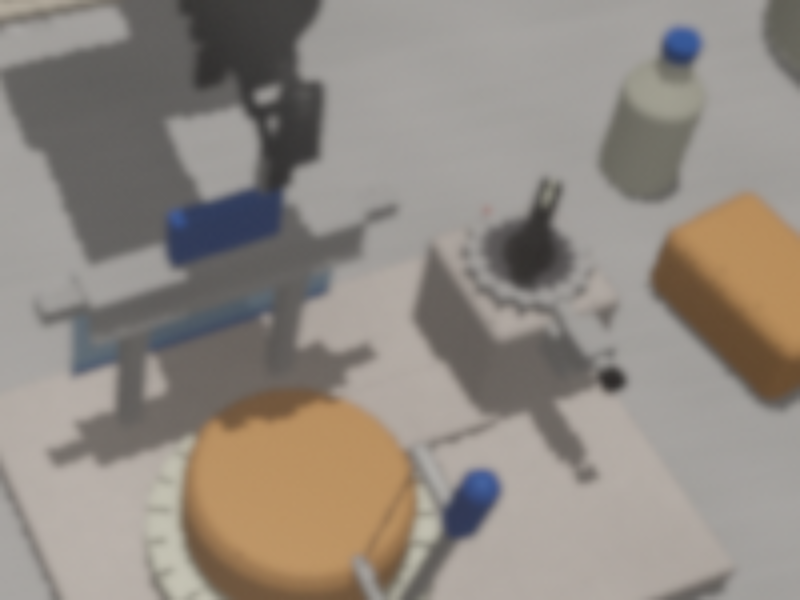

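Request:
carry_out([
  [0.1,-0.3,0,0,1],
  [0.2,-0.7,0,0,1],
  [0.3,-1,0,0,1],
  [0.3,-1,0,0,1],
])

```text
clock: 11.2
eef_pos: [0.5459, 0.1306, 0.3227]
tool_rot: [0.998, 0.059, -0.002, -0.0]
ft_force: [0.6, 1.0, -0.1]
grip_width: 0.0855
```

Request:
carry_out([
  [0,-0.3,0,0,1],
  [0,-0.45,0,0,1],
  [0,-0.45,0,0,1],
  [0,-0.45,0,0,1],
])

```text
clock: 11.6
eef_pos: [0.5408, 0.1714, 0.3247]
tool_rot: [0.998, 0.057, -0.001, 0.001]
ft_force: [0.5, -0.4, 0.4]
grip_width: 0.0856
```

```bash
python3 - <<'E'
from h import *
p,r,o=tcp();x=r.as_matrix()[:,0];print(o['clock'],p,np.arctan2(x[1],x[0]),o['ft_force'],o['grip_width'])
m,im=snap('wrist','w10')
print(proj(m,[[.547,.2456,.192],[.547,.2456,.153]]))
E
```

```text
11.6 [0.540846   0.17139832 0.32474321] 0.11359906632847333 [ 0.52944487 -0.44777901  0.42732812] 0.08563907239780001
[[300.44043079 104.93724944]
 [297.392836   103.58129409]]
```

View pics/w10.png

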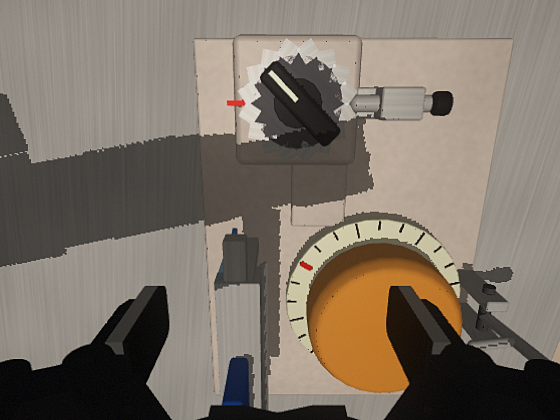

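```bash
python3 - <<'E'
from h import *
import pickle
m=pickle.load(open('pics/w10.pkl','rb'));im=cv2.imread('pics/w10.png')
cv2.imwrite('pics/w10c.png',cv2.resize(im[30:170,220:380],None,fx=5,fy=5,interpolation=cv2.INTER_NEAREST)[:600])
g=im.max(2)
# white line
sub=im[60:110,255:305]
w=cv2.inRange(sub,(150,150,140),(255,255,255))
n,l,st,c=cv2.connectedComponentsWithStats(w)
for i in range(1,n):
    if st[i,4]>20: print(st[i],c[i])
mk=(g<38).astype(np.uint8); mk[:40]=0;mk[155:]=0;mk[:,:245]=0;mk[:,350:]=0
n,l,st,c=cv2.connectedComponentsWithStats(mk)
i=1+st[1:,4].argmax();print(st[i],c[i])
b=cv2.boxPoints(cv2.minAreaRect(np.argwhere(l==i)[:,::-1].astype(np.float32)));print(b)
print(onz(m,b,.192))
E
```

```text
[  0   0  22  24 227] [5.64317181 7.94713656]
[ 14  11  29  31 189] [27.9047619  25.56084656]
[ 0 27  6 13 44] [ 1.63636364 33.77272727]
[ 260   62   80   86 1908] [307.16352201 119.97484277]
[[257.81665  64.69382]
 [325.63354  52.66179]
 [341.52734 142.24515]
 [273.71045 154.27718]]
[[0.51779262 0.26613144 0.192     ]
 [0.55822942 0.27754072 0.192     ]
 [0.57680835 0.22542685 0.192     ]
 [0.53355688 0.21262152 0.192     ]]
```

View pics/w10c.png

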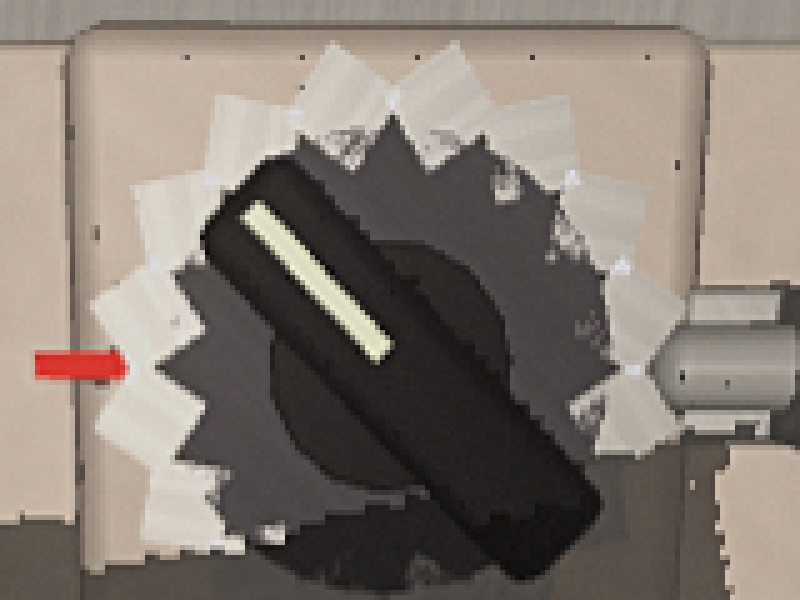

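```bash
python3 - <<'E'
from h import *
import pickle
m=pickle.load(open('pics/w10.pkl','rb'))
c=lambda x,y:(220+x/5,30+y/5)
for a,b in(((254,208),(380,355)),((290,165),(595,495)),((205,242),(515,572))):
    P=onz(m,[c(*a),c(*b)],.192);d=P[1]-P[0];print('clicks',(.112-np.arctan2(d[1],d[0]))/.3927)
print(onz(m,[c(402,368)],.192))
# table mark angle now
P=onz(m,[(306.5,266.5)],.05);print(P)
E
```

```text
clicks 2.1106431786594695
clicks 1.9995427000790593
clicks 2.011965147607768
[[0.54686717 0.24640252 0.192     ]]
[[0.58566951 0.06872697 0.05      ]]
```

Request:
carry_out([
  [0.05,-0.2,0,-0.09,1],
  [0.1,-0.5,0,-0.18,1],
  [0.15,-0.73,0,-0.27,1],
  [0.15,-0.73,0,-0.36,1],
  [0.15,-0.73,0,-0.45,1],
  [0.15,-0.73,0,-0.5,1],
  [0.15,-0.73,0.2,-0.5,1],
  [0.15,-0.73,0.5,-0.5,1],
  [0.15,-0.73,0.8,-0.5,1],
  [0.15,-0.73,0.8,-0.5,1],
  [0.15,-0.73,0.8,-0.5,1],
])

```text
clock: 12.75
eef_pos: [0.5478, 0.2451, 0.2456]
tool_rot: [0.901, 0.434, -0.001, 0.0]
ft_force: [0.2, -0.7, 0.6]
grip_width: 0.0854
```

```bash
python3 - <<'E'
from h import *
p,r,o=tcp();x=r.as_matrix()[:,0];print(o['clock'],p,np.degrees(np.arctan2(x[1],x[0])),o['ft_force'],o['grip_width'],o['joint_pos'])
print('tool-frame delta to axis',r.inv().apply(np.array([.547,.246,.183])-p))
m,im=snap('wrist','w11')
print(proj(m,[[.547,.246,.192]]))
E
```

```text
12.75 [0.54781793 0.24512919 0.24555874] 51.41743213543161 [ 0.18182049 -0.68301476  0.58116525] 0.08535086762168011 [ 4.20841215e-01  4.48005179e-01  2.74062299e-01  1.39790522e+00
 -2.10402409e-04  1.09423432e+00]
tool-frame delta to axis [ 0.00023513 -0.00116397  0.06255888]
[[276.4590103  260.07127437]]
```

View pics/w11.png

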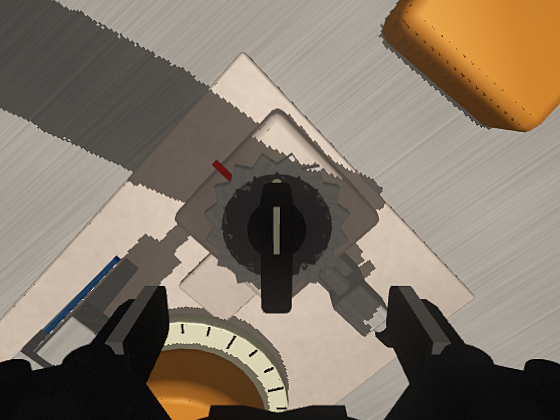

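```bash
python3 - <<'E'
from h import *
import pickle
m=pickle.load(open('pics/w11.pkl','rb'));im=cv2.imread('pics/w11.png')
c=cv2.resize(im[160:330,200:355],None,fx=3.5,fy=3.5,interpolation=cv2.INTER_NEAREST)
cv2.imwrite('pics/w11c.png',cv2.convertScaleAbs(c,alpha=2.0,beta=10))
yaw=.112-.7854;u=np.array([np.cos(yaw),np.sin(yaw),0]);A=np.array([.547,.246,.192])
print(proj(m,[A-.031*u,A+.031*u]))
E
```

```text
[[276.38576305 199.55611436]
 [276.52464409 314.85196164]]
```

View pics/w11c.png

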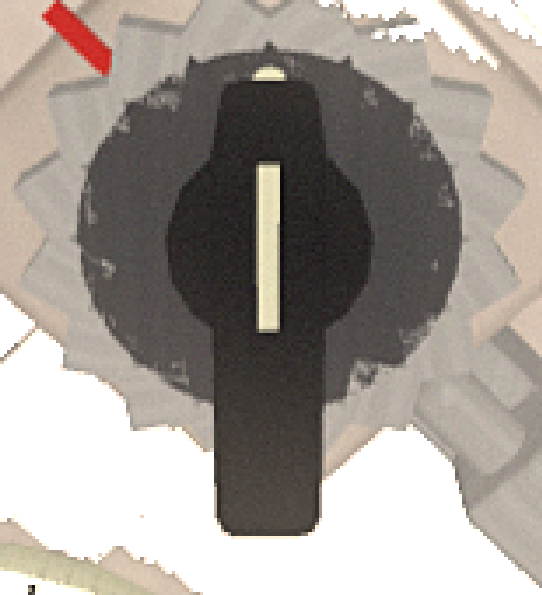

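Request:
carry_out([
  [0,-0.015,0.2,0,1],
  [0,-0.015,0.4,0,1],
  [0,-0.015,0.55,0,1],
  [0,-0.015,0.62,0,1],
  [0,-0.015,0.62,0,1],
  [0,-0.015,0.62,0,1],
])

```text
clock: 13.4
eef_pos: [0.5475, 0.2474, 0.185]
tool_rot: [0.901, 0.434, 0.001, 0.0]
ft_force: [0.1, -1.3, 0.2]
grip_width: 0.0855
```

Request:
carry_out([
  [0,0,0,0,-1],
  [0,0,0,0,-1],
  [0,0,0,0,-1],
  [0,0,0,0,-1],
  [0,0,0,0,-1],
  [0,0,0,0,-1],
  [0,0,0,0,-1],
  [0,0,0,0,-1],
])

```text
clock: 14.2
eef_pos: [0.5458, 0.2461, 0.1837]
tool_rot: [0.901, 0.434, -0.001, 0.001]
ft_force: [-3.8, -4.3, 4.5]
grip_width: 0.0152
```

```bash
python3 - <<'E'
from h import *
p,r,o=tcp();x=r.as_matrix()[:,0];print(o['clock'],p,np.degrees(np.arctan2(x[1],x[0])),o['ft_force'],o['ft_torque'],o['grip_width'])
m,im=snap('wrist','w12')
E
```

```text
14.2 [0.54576203 0.24607144 0.18366523] 51.456985714240915 [-3.83278927 -4.26950073  4.54910558] [-0.62287882  0.58815687 -0.02814542] 0.015162408001812422
```

View pics/w12.png

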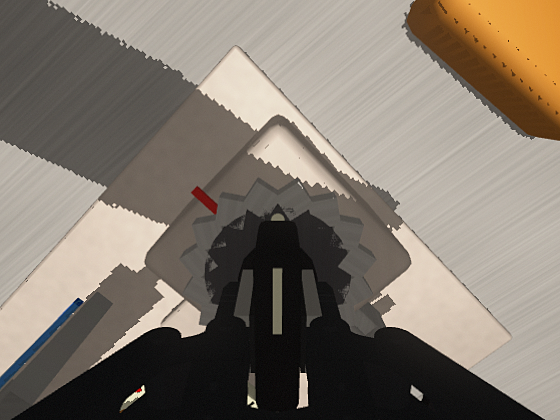

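Request:
carry_out([
  [-0.01,0,0,0.05,-1],
  [-0.01,0,0,0.1,-1],
  [-0.01,0,0,0.15,-1],
  [-0.01,0,0,0.2,-1],
  [-0.01,0,0,0.25,-1],
  [-0.01,0,0,0.25,-1],
  [-0.01,0,0,0.25,-1],
])

```text
clock: 14.95
eef_pos: [0.5463, 0.2465, 0.1837]
tool_rot: [0.968, 0.251, 0.001, -0.0]
ft_force: [0.4, 0.1, 2.2]
grip_width: 0.0149
```

```bash
python3 - <<'E'
from h import *
p,r,o=tcp();x=r.as_matrix()[:,0];print(o['clock'],p,np.degrees(np.arctan2(x[1],x[0])),o['ft_force'],o['ft_torque'],o['grip_width'])
print('in tool',r.inv().apply(o['ft_force']))
m,im=snap('wrist','w13')
E
```

```text
14.95 [0.54628357 0.24648428 0.18367522] 29.058335929032236 [0.36378032 0.11694453 2.19821718] [ 0.01046903 -0.0610489  -0.11512909] 0.014902028180494608
in tool [ 0.37707022  0.07454941 -2.19782423]
```

View pics/w13.png

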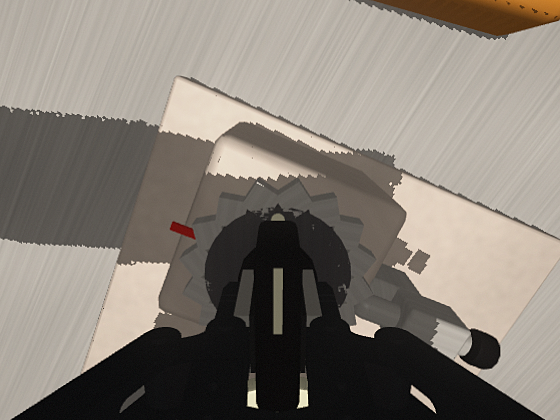

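Request:
carry_out([
  [0,0,0,0.05,-1],
  [0,0,0,0.1,-1],
  [0,0,0,0.15,-1],
  [0,0,0,0.2,-1],
  [0,0,0,0.25,-1],
  [0,0,0,0.25,-1],
  [0,0,0,0.3,-1],
  [0,0,0,0.35,-1],
  [0,0,0,0.4,-1],
  [0,0,0,0.45,-1],
  [0,0,0,0.5,-1],
  [0,0,0,0.5,-1],
  [0,0,0,0.5,-1],
  [0,0,0,0.5,-1],
])

```text
clock: 16.4
eef_pos: [0.5477, 0.2466, 0.1837]
tool_rot: [0.99, -0.138, 0.002, -0.001]
ft_force: [5.3, 0.3, 0.3]
grip_width: 0.0153
```

```bash
python3 - <<'E'
from h import *
p,r,o=tcp();x=r.as_matrix()[:,0];print(o['clock'],p,np.degrees(np.arctan2(x[1],x[0])),o['ft_force'],o['ft_torque'],o['grip_width'])
m,im=snap('wrist','w14')
m,im=snap('scene','c14');cv2.imwrite('pics/c14c.png',cv2.resize(im[150:300,260:460],None,fx=4,fy=4))
m,im=snap('side','s14');cv2.imwrite('pics/s14c.png',cv2.resize(im[130:270,210:370],None,fx=4,fy=4))
E
```

```text
16.4 [0.54773473 0.24661805 0.18368362] -15.911247200139625 [5.32310795 0.25370899 0.31574674] [ 0.10834607 -0.93888941 -0.09390654] 0.01533416084254239
```

View pics/w14.png

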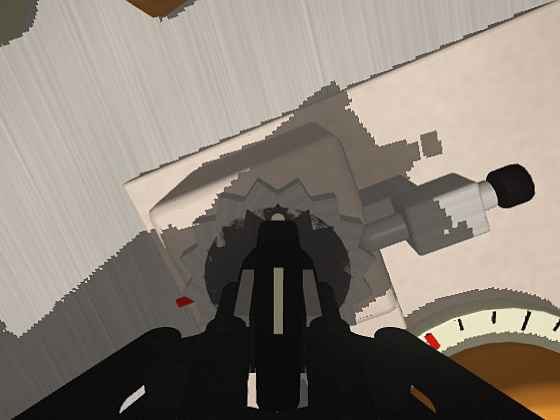

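View pics/c14c.png

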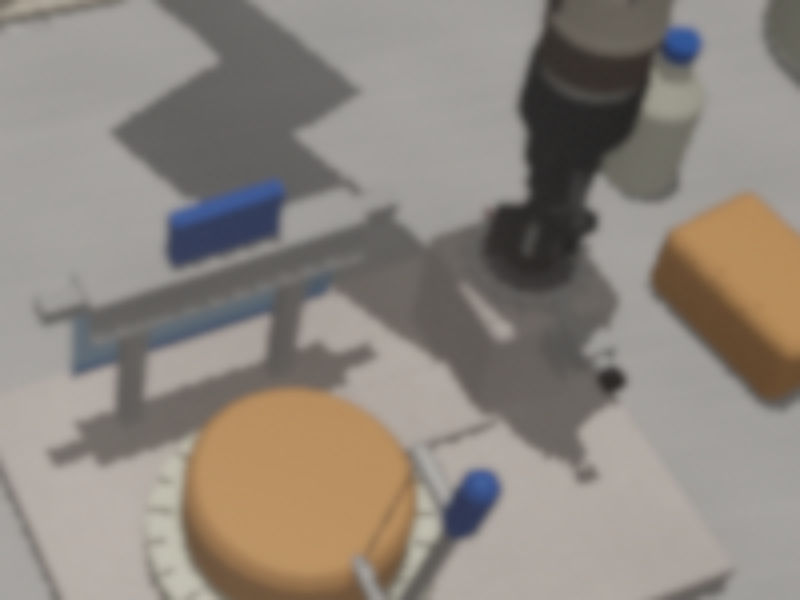

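View pics/s14c.png

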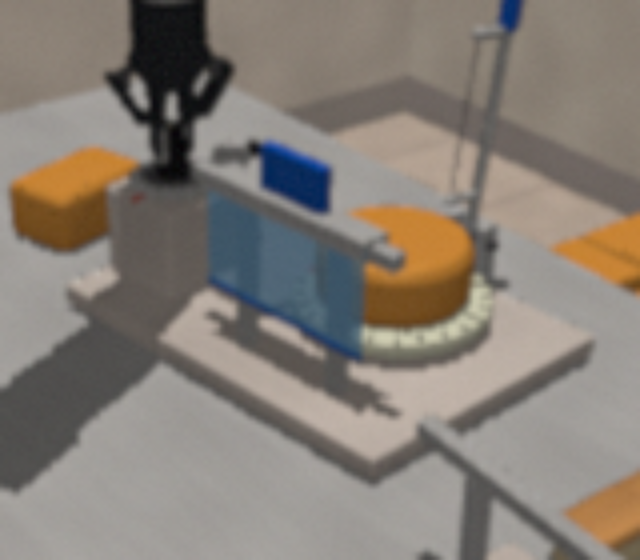

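Request:
carry_out([
  [0.01,0,0,0,-1],
  [0.01,0,0,0,-1],
  [0.01,0,0,0,-1],
])

```text
clock: 16.85
eef_pos: [0.5478, 0.2466, 0.1837]
tool_rot: [0.99, -0.139, 0.001, -0.001]
ft_force: [5.4, 2.2, 1.6]
grip_width: 0.0152
```

```bash
python3 - <<'E'
from h import *
import pickle
p,r,o=tcp();x=r.as_matrix()[:,0];print(o['clock'],p,np.degrees(np.arctan2(x[1],x[0])),o['ft_force'],o['ft_torque'],o['grip_width'])
y=.112;ux=np.array([np.cos(y),np.sin(y)]);uy=np.array([-ux[1],ux[0]])
ax=np.array([.527,.022])+.14*ux; print('table axis',ax)
snap('wrist','w15')
for n in('w9','w10','w14','w15'):
    m=pickle.load(open(f'pics/{n}.pkl','rb'));im=cv2.imread(f'pics/{n}.png')
    h=cv2.cvtColor(im,cv2.COLOR_BGR2HSV);mk=cv2.inRange(h,(0,170,70),(8,255,255))|cv2.inRange(h,(172,170,70),(180,255,255))
    N,l,st,c=cv2.connectedComponentsWithStats(mk)
    for i in range(1,N):
        if st[i,4]>25:
            for z in(.06,.05):
                P=onz(m,[c[i]],z)[0,:2]-ax; print(n,c[i].round(1),z,np.linalg.norm(P).round(4),np.degrees(np.arctan2(P[1],P[0])).round(1))
E
```

```text
16.85 [0.5477758  0.24656481 0.18369002] -15.95939595287835 [5.44454107 2.16263748 1.56315937] [ 0.44569593 -0.98128195 -0.06948566] 0.015192024164181169
table axis [0.66612284 0.03764724]
w9 [336.3 133.3] 0.06 0.0904 156.4
w9 [336.3 133.3] 0.05 0.0886 156.5
w10 [235.6 102.7] 0.06 0.2654 130.9
w10 [235.6 102.7] 0.05 0.2659 131.1
w10 [305.4 265.4] 0.06 0.091 156.1
w10 [305.4 265.4] 0.05 0.088 158.5
w14 [183.4 301.2] 0.06 0.2615 140.1
w14 [183.4 301.2] 0.05 0.2617 141.5
w14 [432.  341.1] 0.06 0.0912 111.6
w14 [432.  341.1] 0.05 0.0825 112.0
w15 [183.6 301. ] 0.06 0.2616 140.1
w15 [183.6 301. ] 0.05 0.2619 141.5
w15 [432.5 341.1] 0.06 0.0911 111.6
w15 [432.5 341.1] 0.05 0.0824 112.1
```

```bash
python3 - <<'E'
from workcell import order
print(order.job_done())
E
```

```text
the job is handed in; nothing more can be done
None
```

I moved the blue guard from the drying stand to the divider's guard rail and let go of it. I then turned the dial clockwise from stop 2 to stop 5. I handed the job in at about 17 s, still gripping the knob.

- **Guard:** the last pictures show it sitting over the rail and posts with the panel on the robot's side. It is centred along the rail to about 1 mm, and sits about 1.5 mm to the lip side, within its play.
- **Dial:** the tool turned 67.4° against the 67.5° wanted, and the red table mark moved 44.7° against the 45° that three clicks should give. The knob bar stayed straight between the pads throughout.
- **Disagreements:** my first estimate of the divider's yaw from the scene camera (0.07 rad) was off. The wrist camera gave 0.112 rad, and the rail drawn at that yaw over the scene picture matched to 1–2 mm.
- **Not resolved:** a sideways force of about 5–6 N at the wrist stayed on while holding the knob, even after a 1 mm correction. That is well under the limits.
- **Other objects:** I never reached for the brush, the cheese brick or the bottle. The brick and bottle look unmoved in the last scene picture; the brush was last seen before the guard went on the rail.

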